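Clear the broken binding frame off the slate into the scrap tray

TASK

Of the two binding frames lying loose on the end of the slate slab nearest the scrap tray, one has lost a side. Push that broken frame across the slab, without picking it up, and over the edge so that it drops into the steel tray below; leave the whole frame where it lies.

Things in the scene. Friction and masses are not known exactly. Their poses are not given: they have to be found in the camera images.
- scrap: Broken binding frame, loose: a flat U of light wood, outline 70 x 70 mm, 14 mm thick, bars 14 mm wide, about 50 g. Origin: centre of the 70 mm outline, on the underside; z up. Its cross bar is on the +y side (outer face 35 mm out), legs at +x and -x; the -y side is missing. It lies flat on the slab, open side towards the tray edge within 17 degrees.
- whole: Whole binding frame, loose: same wood, 70 x 70 mm, 14 mm thick, bars 14 mm wide, closed on all four sides. Origin: centre of its underside. It lies flat on the slab beside the broken one, centres at least 160 mm apart along the slab's x; which one is nearer the robot varies.
- slab: Fixed slate slab on a cabinet. Origin: centre of the cabinet's underside, on the table. Top 130 mm above it, 380 mm along x, 520 mm along y. The -y edge (y = -260 mm) is above the tray; the loose frames lie 90 to 210 mm from it, ways along -y clear. A weight (36 mm wide, 48 high) stands near x = 0 between the ways. Jig and loupe lie beyond y = +40 mm, stack and 300 mm high press beyond +120.
- tray: Steel scrap tray, an open box fixed on the table below the slab's -y edge, parallel to it. Origin: centre of its underside; outside 400 mm along x, 200 mm along y, 40 mm high, walls and floor 5 mm. Its +y wall is tucked 55 mm under the slab's overhang, so whatever goes over the edge there falls in.
There are look-alikes about, which are no part of the job. What is shaped like the scrap but orange or purple is not meant.

How it is judged (in metres and radians):
On the way, in this order (a step that is already met when the one before it is completed fails the run):
1. the broken frame has been slid on the slab to the tray edge: its centre is within 40 mm of the edge line and still at slab height (y of scrap in the frame of slab below -0.22 m and z of scrap in the frame of slab above 0.1 m).
2. the broken frame is in the tray (x of scrap in the frame of tray between -0.195 and 0.195 m and y of scrap in the frame of tray between -0.095 and 0.095 m and z of scrap in the frame of tray below 0.06 m), for 0.1 s.
At the end, for the whole second after the job is handed in: The broken frame lies at rest in the scrap tray, inside its walls (any way up, flat or leaning, its centre less than 60 mm above the tray's underside) and free of the fingers; the whole frame is within 20 mm of where it started (all of step 2 and linear speed of scrap below 0.05 m/s and distance of whole from where it was at the start of the episode below 0.02 m and contact force between scrap and the fingers below 0.1 N); the robot touches nothing.
It fails at once if the broken frame is lifted more than 20 mm off the slab (z of scrap in the frame of slab above 0.15 m).
It fails at once if the whole frame is moved more than 20 mm (distance of whole from where it was at the start of the episode above 0.02 m).
It also fails if it takes over 32 s, if anything falls off the work surface, if the arm or the gripper's body presses on something with over 40 N, if the wrist force passes 120 N, or if a joint passes its speed limit or range.

ROBOT

A 7-joint arm with a two-finger parallel gripper is mounted at the origin on the work surface. World frame = base frame: x ahead of the robot, y to its left, z up, the work surface at z = 0. Lengths are in mm, angles in rad, forces in N, time in s.
With the tool pointing down it reaches from about 350 to 900 mm from the base axis. Payload 19.9 kg.
Tool frame: the origin (TCP) lies between the finger pads; the fingertips stand 14 mm ahead of it and the grasp point (between the pads) lies 5 mm behind it; x points along the fingers, y is the direction in which the jaws open and shut, and the axes are right-handed (so a half turn about x gives the same grasp; the last joint's range is limited). The gripper opens to 85 mm and grips with 20 to 120 N. Pads are 22 mm wide; open, the fingers measure 114 mm over their backs; the gripper's body (76 mm by 85 mm) begins 54 mm behind the grasp point. The pads swing forward as they close: fully open they stand 13 mm farther back than shut.
Start: joints at [-1.292, 0.417, -0.01, 1.614, 0.005, 1.111, -0.053], TCP at [196.474, 593.296, 245.26] pointing down, gripper open.
Joint ranges: [-2.81, 2.81], [-0.39, 2.02], [-1.27, 1.25], [0.06, 2.57], [-1.19, 4.33], [0.19, 2], [-2.82, 2.82]. Speed limits (rad/s): [1.89, 1.89, 2.39, 2.39, 3.01, 3.01, 3.01].

INTERFACE

Orientations are given as [roll, pitch, yaw] about the fixed x, y, z axes, in that order (R = Rz(yaw) Ry(pitch) Rx(roll)).
In Python, from station import env gives the robot as it stands.
- The arm moves only by the tool step_arm, never from a script. Its argument "moves" is a list of rows, each a list of 7 numbers: the shift along the tool's x, y, z in m, then the turn, a rotation vector about the tool's x, y, z in degrees, then the gripper's target within -1 to 1 (fully open at 1, half-way at 0, shut at -1). In form: [[dx, dy, dz, rx, ry, rz, hand], ...]. A call has exactly 10 rows; each row shifts and turns the commanded pose from where the row before left it, along the tool's axes as they then stand; what a row does not reach is not made up. A row lasts 1/8 s, in which the tool goes at most 62.5 mm and 10.7 degrees, less where a joint would pass 70% of its speed; a pose out of reach is approached as far as the arm can. A call is refused whole if a number of a shift passes 0.0625 or a number of a turn 10.7, either way. A call with a gripper value outside its range is refused whole. The fingers move at their own pace and stop on an object; the grip force is fixed at half the most. Time passes only in rows, so rows that do not move let the fingers close, or fill a call up. It gives the time, the measured TCP pose, the force and the opening at its end, in the units of the state.
- env.sense(): the state, without advancing time (a new reading comes with each control period).
- env.snapshot(name): name is "side" or "top" or "wrist"; returns a dict with "image" (400x640x3 uint8, red, green, blue), "fx", "fy", "cx", "cy" (pixels), "eye" and "rotation" of the camera in the world; the wrist camera has in their place "hand_eye" (4x4, takes a point from camera to tool coordinates, whose origin is the TCP and whose axes are the tool frame's). Camera axes: x right, y down, z forward; pixel columns grow to the right and rows downward; lengths in mm; the calibration is good to about 2 mm. The wrist camera is an equidistant fisheye: a pixel r from the principal point sees the ray r / f radians off the axis. A picture is of the moment at which its call begins: read the wrist's pose just before it. There is no depth.
- env.hand_in(): hands the job in, once; it reports no verdict.
The state is a dict: "time": time; "q": joint angles; "joint_vel": joint speeds; "tau": joint torques, N m; "position": TCP position; "tool_rot": TCP orientation; "wrist_force": force on the tool from outside, world axes, zero at the start; "torque": the same for the moment, N m; "gripper_width": opening from 0.0 (shut) to 1.0 (fully open).
Only numpy, scipy, OpenCV 4.12 (cv2) and the standard library are available. Lean on these libraries where they do the work, as an engineer would, in place of code of your own. Each camera call takes 0.05 s, during which the arm holds its last target.

## Working session

There is one attempt and no reset: what is moved stays moved. The work goes in short steps, Python scripts to look and compute and a tool call to move; the robot and the scene stay as the last step left them, time stands still between calls to the robot, and variables do not carry over. Pictures are saved under pics/ and viewed, and the job is handed in when it is done.

Besides the shell and the picture viewer there is one more tool, called after "Call:" as name(argument=value, ...), one argument or row to a line, values as JSON. step_arm: Moves the arm, as the interface text tells. Its arguments: {"type":"object","properties":{"moves":{"type":"array"}},"required":["moves"]}

```bash
mkdir -p pics; python3 - <<'E'
from station import env
import cv2
s=env.sense(); print({k:s[k] for k in('time','position','tool_rot','q','gripper_width')})
for n in('side','top','wrist'):
    d=env.snapshot(n); cv2.imwrite(f'pics/{n}0.png',d['image'][:,:,::-1]); print(n,{k:v for k,v in d.items() if k!='image'})
E
```

```text
{'time': 0.0, 'position': array([196.4074417 , 592.97889142, 244.65851371]), 'tool_rot': array([-1.47227753,  1.56954178, -1.7920876 ]), 'q': array([-1.29251071,  0.41797002, -0.01025907,  1.61418471,  0.00471406,
        1.110715  , -0.05299884]), 'gripper_width': 0.9999687742178356}
side {'fx': 396.9427793110678, 'fy': 396.9427793110678, 'cx': 322.12777290250614, 'cy': 198.72409530333613, 'eye': array([795.11031966, 700.06860594, 832.28503074]), 'rotation': array([-2.28372484,  0.01956799,  2.75081371])}
top {'fx': 430.1166630435387, 'fy': 430.1166630435387, 'cx': 318.78747889644893, 'cy': 203.51680896886313, 'eye': array([ 286.28925754,  -70.54826622, 1059.04343458]), 'rotation': array([-2.9435991 , -0.02630444, -1.56317531])}
wrist {'fx': 309.70691628693146, 'fy': 309.70691628693146, 'cx': 321.6618876406374, 'cy': 202.4859173419183, 'hand_eye': array([[ 4.86669362e-04, -2.65657474e-01,  9.64067358e-01,
        -1.28948710e+02],
       [ 9.99999866e-01,  3.00035795e-04, -4.22130822e-04,
        -4.86236583e-01],
       [-1.77112508e-04,  9.64067434e-01,  2.65657584e-01,
        -6.69819068e+01],
       [ 0.00000000e+00,  0.00000000e+00,  0.00000000e+00,
         1.00000000e+00]])}
```

View pics/top0.png

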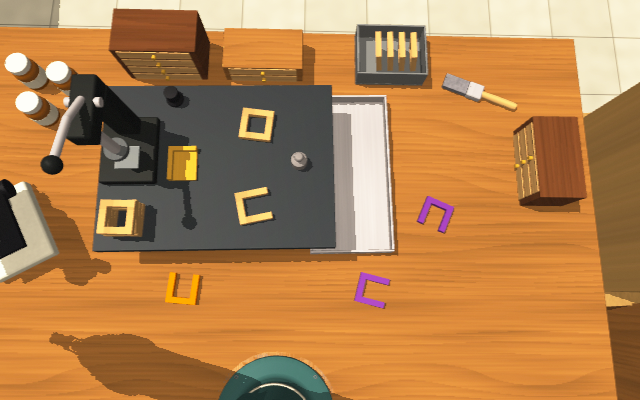

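View pics/side0.png

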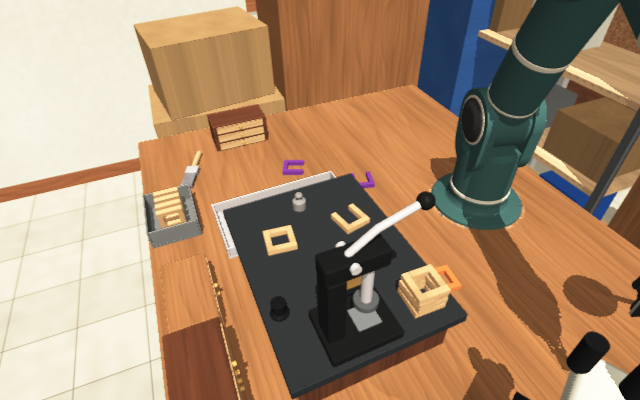

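View pics/wrist0.png

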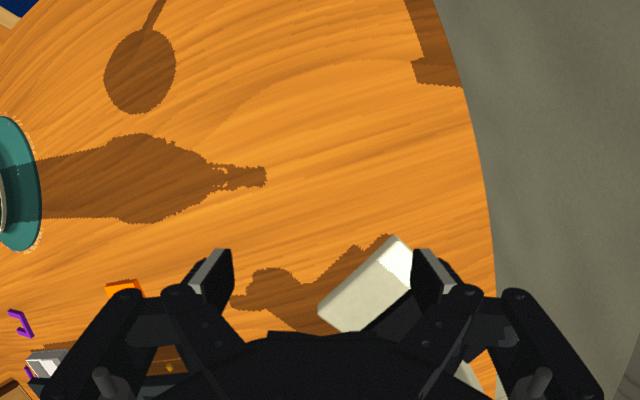

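The top view shows the slab with the U-frame near (253,206), opening to the right towards the tray. The whole frame is near (257,124) and the weight near (299,160). I'll enlarge the crop to measure them.

```bash
python3 - <<'E'
import cv2
a=cv2.imread('pics/top0.png')
cv2.imwrite('pics/crop1.png',cv2.resize(a[100:260,220:400],None,fx=4.4,fy=3.7*4.4/4.4,interpolation=cv2.INTER_CUBIC) if 0 else cv2.resize(a[180:260,220:350],None,fx=6,fy=6,interpolation=cv2.INTER_CUBIC))
cv2.imwrite('pics/crop2.png',cv2.resize(a[80:180,220:350],None,fx=6,fy=6,interpolation=cv2.INTER_CUBIC))
E
```

```text
(no output)
```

View pics/crop1.png

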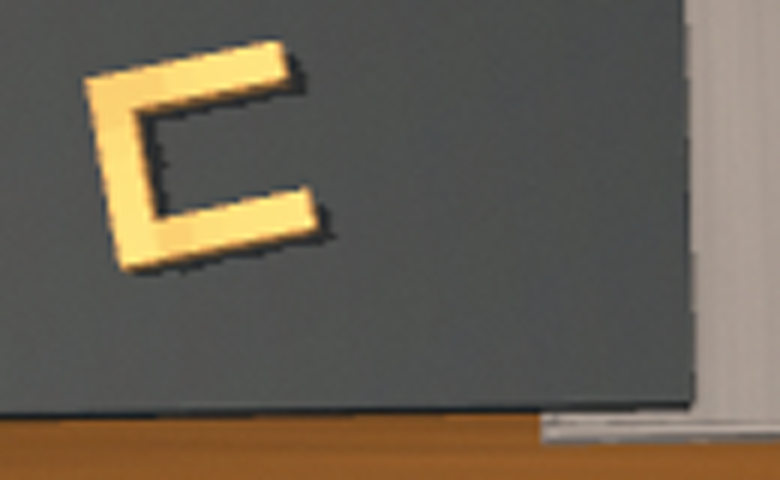

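View pics/crop2.png

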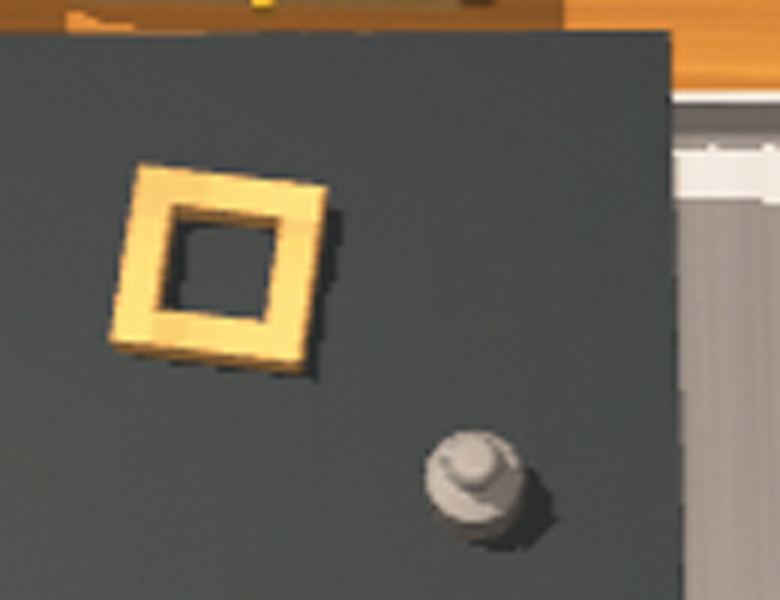

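Crop 1 (6x, offset 220,180) gives the U's top corners at (85,80), (280,40), (318,230) and (122,268), with the slab corner at (692,405). Crop 2 (offset 220,80) gives the far slab corner at (670,32), and the whole frame's corners at (137,165), (328,187), (303,362) and (110,343).

```bash
cat > h.py <<'E'
import numpy as np
from scipy.spatial.transform import Rotation as R
def px2w(d,u,v,z):
    r=R.from_euler('xyz',d['rotation']).as_matrix()@np.array([(u-d['cx'])/d['fx'],(v-d['cy'])/d['fy'],1])
    e=np.array(d['eye']); return e+r*(z-e[2])/r[2]
T=dict(fx=430.1166630435387,fy=430.1166630435387,cx=318.78747889644893,cy=203.51680896886313,eye=[286.28925754,-70.54826622,1059.04343458],rotation=[-2.9435991,-0.02630444,-1.56317531])
E
python3 - <<'E'
from h import *
def c(p,oy,z): return px2w(T,220+(p[0]+.5)/6-.5,oy+(p[1]+.5)/6-.5,z)
np.set_printoptions(precision=1,suppress=True)
for n,L,oy,z in(('U',[(85,80),(280,40),(318,230),(122,268)],180,144),('slab near',[(692,405)],180,130),('slab far',[(670,32)],80,130),('whole',[(137,165),(328,187),(303,362),(110,343)],80,144),('wtbase',[(480,500)],80,135)):
    P=np.array([c(p,oy,z) for p in L]);print(n,P[:,:2].tolist(),P.mean(0))
    if len(L)>1: print(np.linalg.norm(P-np.roll(P,-1,0),axis=1), np.degrees(np.arctan2(*(P-np.roll(P,-1,0))[:,1::-1].T[::1])) )
s=R.from_euler('xyz',[-1.47227753,1.56954178,-1.7920876]).as_matrix();print(s)
E
```

```text
U [[491.1858864730998, 91.51995924439969], [507.03842190493714, 21.68481843654503], [437.2524110297409, 5.899472916272984], [422.69357720278555, 75.21143492575244]] [464.5  48.6 144. ]
[71.6 71.5 70.8 70.4] [ 102.8   12.7  -78.1 -166.6]
slab near [[377.30514495522, -129.18369856382196]] [ 377.3 -129.2  130. ]
slab far [[755.7082190883052, -120.5229101554321]] [ 755.7 -120.5  130. ]
whole [[690.3058783800252, 81.23382223047913], [682.8386083585306, 9.187124455514066], [613.3544312434611, 16.516913747706], [619.5496413287817, 88.22293125420289]] [651.5  48.8 144. ]
[72.4 69.9 72.  71.1] [ 84.1  -6.  -94.9 174.4]
wtbase [[563.7659535122914, -49.876066388306924]] [563.8 -49.9 135. ]
[[-0.   0.3  0.9]
 [-0.   0.9 -0.3]
 [-1.  -0.   0. ]]
```

```bash
python3 - <<'E'
from h import *
import numpy as np
S=dict(fx=396.9427793110678,fy=396.9427793110678,cx=322.12777,cy=198.724095,eye=[795.11031966,700.06860594,832.28503074],rotation=[-2.28372484,0.01956799,2.75081371])
def tri(t,s):
    A=[];b=[]
    M=np.zeros((3,3));v=np.zeros(3)
    for d,p in((T,t),(S,s)):
        r=px2w(d,*p,0)-px2w(d,*p,1); r/=np.linalg.norm(r); P=np.eye(3)-np.outer(r,r); M+=P; v+=P@np.array(d['eye'])
    X=np.linalg.solve(M,v)
    return X.round(1)
print('knob',tri((52,164),(427,201)))
print('U corner',tri((220+85/6,180+80/6),(354,234)))
print('stack',tri((98,201),(440,265)), [px2w(T,97,236,z).round() for z in(130,200)],[px2w(T,143,200,z).round() for z in(130,200)])
print('orange',px2w(T,183,288,0))
E
```

```text
knob [470.7 322.7 416. ]
U corner [485.6  96.4 134.8]
stack [436.3 333.6 257.2] [array([396., 381., 130.]), array([388., 347., 200.])] [array([476., 290., 130.]), array([462., 263., 200.])]
orange [288.26874717 227.2575661    0.        ]
```

Call:
step_arm(
  moves=[
    [-0.012, -0.05, 0, 0, 0, 0, -0.3],
    [-0.012, -0.05, 0, 0, 0, 0, -0.3],
    [-0.012, -0.05, 0, 0, 0, 0, -0.3],
    [-0.012, -0.05, 0, 0, 0, 0, -0.3],
    [0, -0.0035, 0.055, 7.4, 0, 0, -0.3],
    [0, -0.0035, 0.055, 7.4, 0, 0, -0.3],
    [0, -0.0035, 0.055, 7.4, 0, 0, -0.3],
    [0, -0.0035, 0.055, 7.4, 0, 0, -0.3],
    [0, -0.0035, 0.055, 7.4, 0, 0, -0.3],
    [0, -0.0035, 0.055, 7.4, 0, 0, -0.3],
  ],
)

```text
time: 1.4
position: [380.0, 192.5, 293.3]
tool_rot: [0.686, 1.571, -0.413]
wrist_force: [-0.1, 0.6, -0.2]
gripper_width: 0.351
```

```bash
cat > st.py <<'E'
from station import env
from h import *
np.set_printoptions(precision=3,suppress=True)
s=env.sense(); M=R.from_euler('xyz',s['tool_rot']).as_matrix()
print(s['time'],s['position'],s['wrist_force'],s['gripper_width'],'\ny az',np.degrees(np.arctan2(M[1,1],M[0,1])),'x',M[:,0])
def to(x,y,z):
    print('tool shift mm',M.T@(np.array([x,y,z])-s['position']))
E
python3 -c "
from st import *
to(450,115,240)"
```

```text
1.4 [380.006 192.452 293.284] [-0.125  0.591 -0.234] 0.3508087239183616 
y az 27.032035788893502 x [ 0. -0. -1.]
tool shift mm [ 53.296  27.142 100.796]
```

Call:
step_arm(
  moves=[
    [0.01, 0.009, 0.0335, 0, 0, 0, -0.3],
    [0.015, 0.009, 0.0335, 0, 0, 0, -0.3],
    [0.02, 0.009, 0.0335, 0, 0, 0, -0.3],
    [0, 0, 0, 7.4, 0, 0, -0.3],
    [0, 0, 0, 7.3, 0, 0, -0.3],
    [0, 0, 0, 0, 0, 0, -0.3],
    [0, 0, 0, 0, 0, 0, -0.3],
    [0, 0, 0, 0, 0, 0, -0.3],
    [0, 0, 0, 0, 0, 0, -0.3],
    [0, 0, 0, 0, 0, 0, -0.3],
  ],
)

```text
time: 2.65
position: [449.1, 117.1, 248.3]
tool_rot: [-0.481, 1.571, -1.832]
wrist_force: [-0.6, -1.6, 0.2]
gripper_width: 0.35
```

```bash
python3 -c "
from st import *
to(450,115,150)
import cv2
for n in('wrist','side'):
  d=env.snapshot(n); cv2.imwrite(f'pics/{n}1.png',d['image'][:,:,::-1])
cv2.imwrite('pics/side1c.png',cv2.resize(d['image'][130:290,220:470,::-1],None,fx=3,fy=3,interpolation=2))
"
```

```text
2.65 [449.139 117.069 248.306] [-0.59  -1.636  0.198] 0.34977249787052767 
y az 12.598521582747816 x [-0. -0. -1.]
tool shift mm [98.306  0.392  2.201]
```

View pics/wrist1.png

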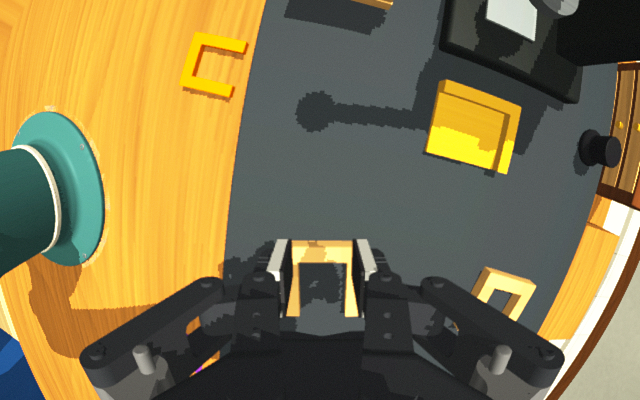

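View pics/side1c.png

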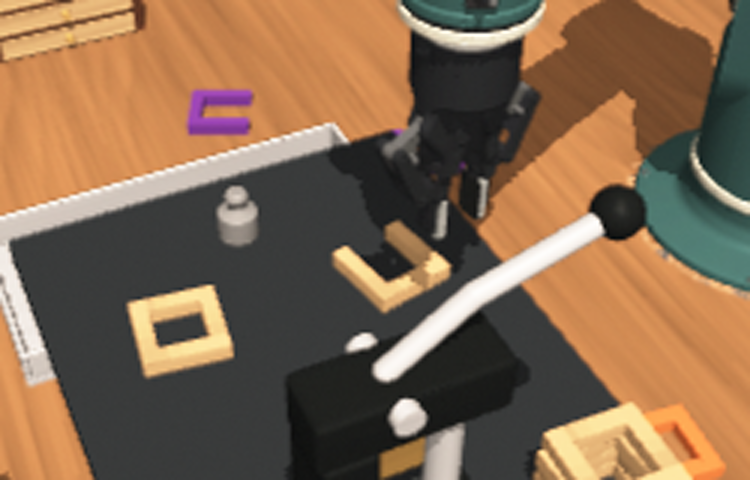

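In the wrist view the cross bar is centred between the fingers (columns 290–357, row 240) and parallel to the jaw line. Next I'll descend behind it.

Call:
step_arm(
  moves=[
    [0.03, 0, 0, 0, 0, 0, -0.3],
    [0.03, 0, 0, 0, 0, 0, -0.3],
    [0.02, 0, 0, 0, 0, 0, -0.3],
    [0.01, 0, 0, 0, 0, 0, -0.3],
    [0.004, 0, 0, 0, 0, 0, -0.3],
    [0.002, 0, 0, 0, 0, 0, -0.3],
    [0, 0, 0, 0, 0, 0, -0.3],
    [0, 0, 0, 0, 0, 0, -0.3],
    [0, 0, 0, 0, 0, 0, -0.3],
    [0, 0, 0, 0, 0, 0, -0.3],
  ],
)

```text
time: 4.0
position: [449.2, 117.1, 152.4]
tool_rot: [1.431, 1.571, 0.08]
wrist_force: [-0.1, -0.3, 0.4]
gripper_width: 0.35
```

```bash
python3 -c "
from st import *
to(450,115,148)
import cv2
for n in('wrist','side','top'):
  d=env.snapshot(n); cv2.imwrite(f'pics/{n}2.png',d['image'][:,:,::-1])
  if n=='side':cv2.imwrite('pics/side2c.png',cv2.resize(d['image'][160:260,300:430,::-1],None,fx=6,fy=6,interpolation=2))
"
```

```text
4.0 [449.205 117.094 152.417] [-0.062 -0.327  0.364] 0.35026530072603695 
y az 12.57985986856743 x [ 0.  0. -1.]
tool shift mm [4.417 0.319 2.217]
```

View pics/wrist2.png

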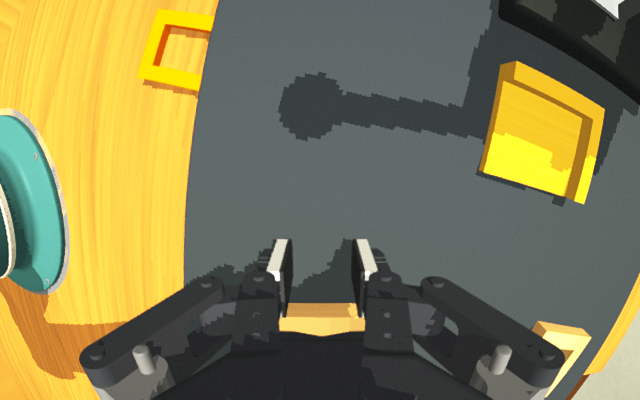

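View pics/side2c.png

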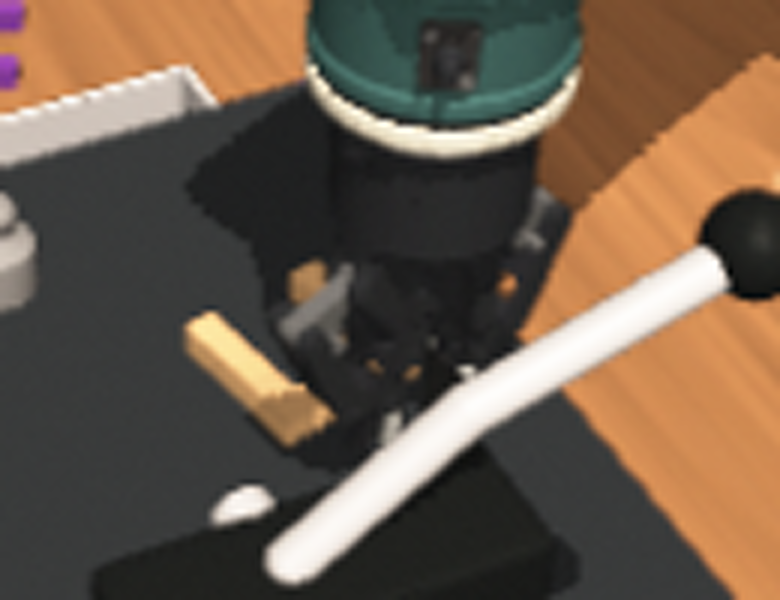

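Call:
step_arm(
  moves=[
    [0.001, 0, 0, 0, 0, 0, -0.3],
    [0.001, 0, 0, 0, 0, 0, -0.3],
    [0.001, 0, 0, 0, 0, 0, -0.3],
    [0.001, 0, 0, 0, 0, 0, -0.3],
    [0, 0, 0, 0, 0, 0, -0.3],
    [0, 0, 0, 0, 0, 0, -0.3],
    [0, 0, 0.005, 0, 0, 0, -0.3],
    [0, 0, 0.005, 0, 0, 0, -0.3],
    [0, 0, 0, 0, 0, 0, -0.3],
    [0, 0, 0, 0, 0, 0, -0.3],
  ],
)

```text
time: 5.4
position: [451.4, 107.3, 148.3]
tool_rot: [1.277, 1.571, -0.074]
wrist_force: [-0.5, 0.6, -0.0]
gripper_width: 0.348
```

```bash
python3 -c "
from st import *
d=env.snapshot('wrist')
import cv2
cv2.imwrite('pics/wrist3c.png',cv2.resize(d['image'][225:355,250:390,::-1],None,fx=5,fy=4.6,interpolation=2))
# wrist: expected pixels of points in tool frame
H=d['hand_eye']
def proj(p):
    c=np.linalg.inv(H)@np.append(p,1); c=c[:3]; th=np.arctan2(np.hypot(*c[:2]),c[2]); u=c[:2]/np.hypot(*c[:2])*th*d['fx']; return (u+[d['cx'],d['cy']]).round(1)
for x in(8,14,20): print(x,[proj([x,y,z]) for y in(-15,15) for z in(-11,11)])
"
```

```text
5.4 [451.351 107.324 148.328] [-0.522  0.58  -0.034] 0.3480897954476611 
y az 12.571748732225133 x [ 0. -0. -1.]
8 [array([290.6, 238.5]), array([292.3, 278.6]), array([353.4, 238.5]), array([351.7, 278.6])]
14 [array([291.7, 233.9]), array([293.2, 273. ]), array([352.2, 233.9]), array([350.7, 273. ])]
20 [array([292.8, 229.7]), array([294.2, 267.7]), array([351.1, 229.7]), array([349.7, 267.7])]
```

View pics/wrist3c.png

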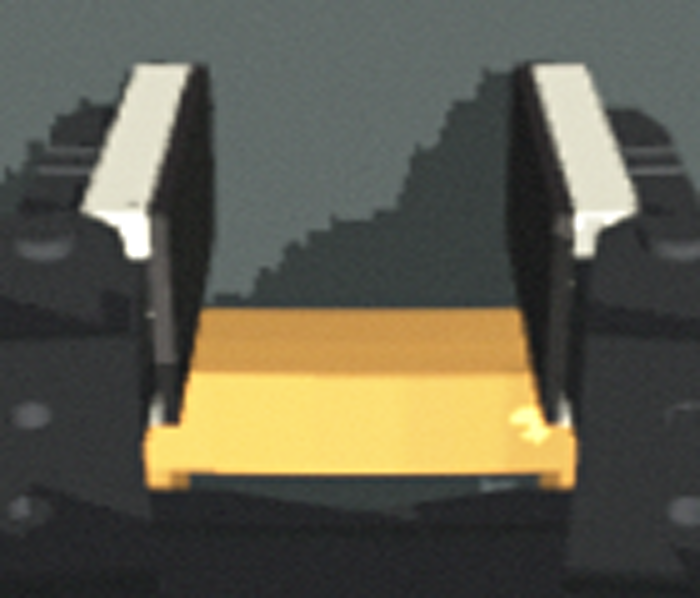

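The pad tip's rear corner is at about row 239, so the tips reach only about 8 mm ahead of the TCP at this opening. I'll go 5 mm lower.

Call:
step_arm(
  moves=[
    [0.001, 0, 0, 0, 0, 0, -0.3],
    [0.001, 0, 0, 0, 0, 0, -0.3],
    [0.001, 0, 0, 0, 0, 0, -0.3],
    [0, 0, 0, 0, 0, 0, -0.3],
    [0.001, 0, 0, 0, 0, 0, -0.3],
    [0.001, 0, 0, 0, 0, 0, -0.3],
    [0, 0, 0, 0, 0, 0, -0.3],
    [0, 0, 0, 0, 0, 0, -0.3],
    [0, 0, 0, 0, 0, 0, -0.3],
    [0, 0, 0, 0, 0, 0, -0.3],
  ],
)

```text
time: 6.7
position: [451.4, 107.3, 143.6]
tool_rot: [2.625, 1.571, 1.274]
wrist_force: [-2.8, -0.5, 9.6]
gripper_width: 0.35
```

Contact shows in the wrist force (9.6 N upward), so the tips are on the slab at TCP z 143.6. I'll raise 2.5 mm and start pushing.

Call:
step_arm(
  moves=[
    [-0.003, 0, 0, 0, 0, 0, -0.3],
    [0, 0, 0, 0, 0, 0, -0.3],
    [0, 0, 0.006, 0, 0, 0, -0.3],
    [0, 0, 0.005, 0, 0, 0, -0.3],
    [0, -0.001, 0.006, 0, 0, 0, -0.3],
    [0, -0.0015, 0.008, 1.1, 0, 0, -0.3],
    [0, -0.0017, 0.01, 1.1, 0, 0, -0.3],
    [0, -0.0017, 0.01, 1.1, 0, 0, -0.3],
    [0, -0.0014, 0.01, 1.1, 0, 0, -0.3],
    [0, -0.0012, 0.01, 1.1, 0, 0, -0.3],
  ],
)

```text
time: 7.95
position: [455.3, 41.2, 146.3]
tool_rot: [0.372, 1.571, -1.076]
wrist_force: [-0.0, -0.2, -0.5]
gripper_width: 0.352
```

```bash
python3 -c "
from st import *
d=env.snapshot('wrist')
import cv2
cv2.imwrite('pics/wrist4c.png',cv2.resize(d['image'][225:355,250:390,::-1],None,fx=5,fy=4.6,interpolation=2))
d=env.snapshot('top')
cv2.imwrite('pics/top4c.png',cv2.resize(d['image'][80:260,200:400,::-1],None,fx=3.3,fy=3.3,interpolation=2))
"
```

```text
7.95 [455.264  41.175 146.334] [-0.009 -0.23  -0.459] 0.3516492785264293 
y az 6.9966543032886515 x [ 0. -0. -1.]
```

View pics/wrist4c.png

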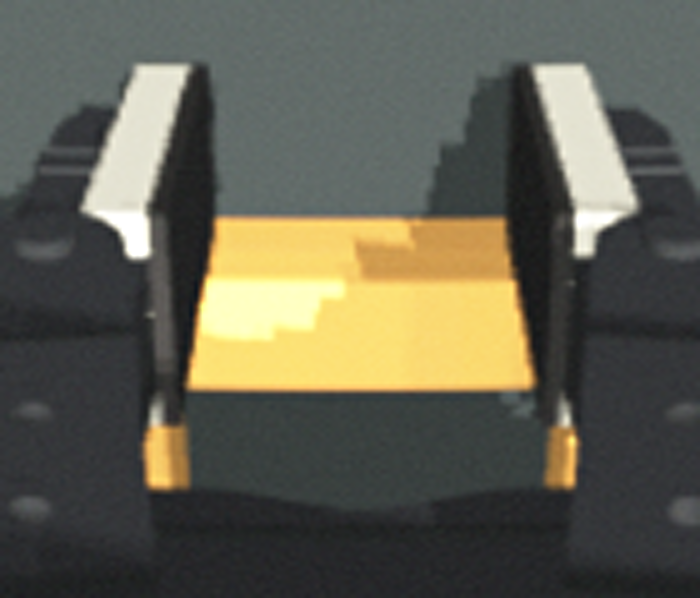

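View pics/top4c.png

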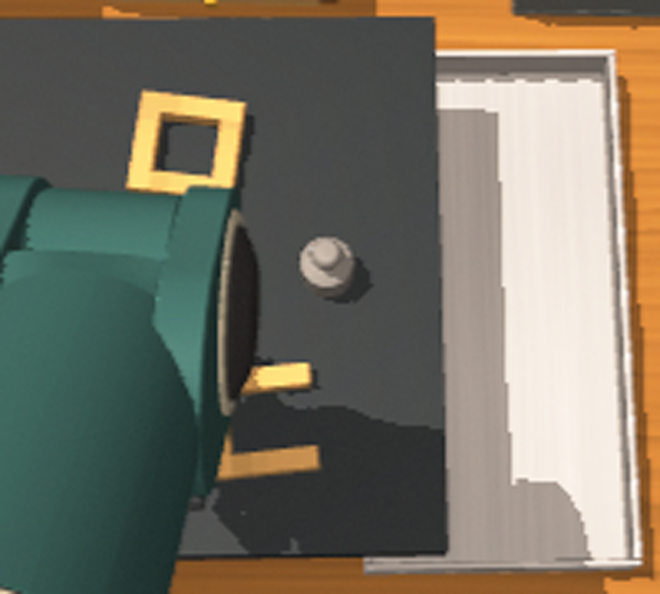

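The bar is square against both fingers and its lower rear edge sits at the pad face, so the push is working. I'll continue.

Call:
step_arm(
  moves=[
    [0, -0.001, 0.01, 1.1, 0, 0, -0.3],
    [0, -0.0008, 0.01, 1.1, 0, 0, -0.3],
    [0, -0.0006, 0.01, 1.1, 0, 0, -0.3],
    [0, -0.0004, 0.01, 1.1, 0, 0, -0.3],
    [0, -0.0002, 0.01, 1.1, 0, 0, -0.3],
    [0, 0, 0.01, 0, 0, 0, -0.3],
    [0, 0, 0.01, 0, 0, 0, -0.3],
    [0, 0, 0.01, 0, 0, 0, -0.3],
    [0, 0, 0.008, 0, 0, 0, -0.3],
    [0, 0, 0.006, 0, 0, 0, -0.3],
  ],
)

```text
time: 9.3
position: [457.8, -52.7, 146.3]
tool_rot: [0.836, 1.571, -0.707]
wrist_force: [-0.7, 0.7, -0.7]
gripper_width: 0.347
```

```bash
python3 -c "
from st import *
d=env.snapshot('wrist')
import cv2
cv2.imwrite('pics/wrist5c.png',cv2.resize(d['image'][225:355,250:390,::-1],None,fx=5,fy=4.6,interpolation=2))
d=env.snapshot('top')
cv2.imwrite('pics/top5c.png',cv2.resize(d['image'][80:260,200:400,::-1],None,fx=3.3,fy=3.3,interpolation=2))
"
```

```text
9.3 [457.776 -52.654 146.335] [-0.716  0.732 -0.709] 0.34675243156362373 
y az 1.5675665349075163 x [ 0. -0. -1.]
```

View pics/wrist5c.png

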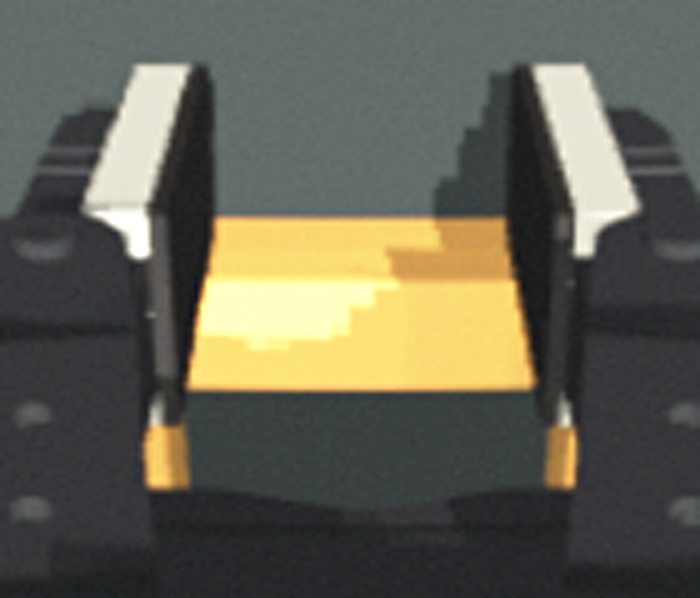

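View pics/top5c.png

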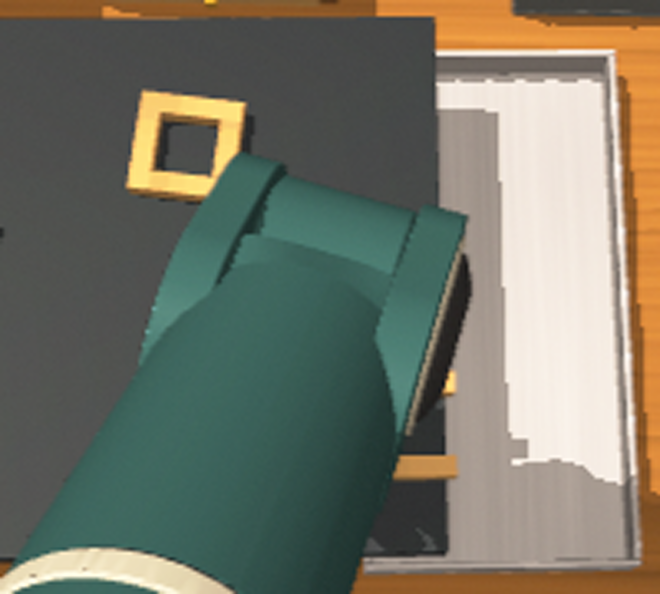

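The U is still square in the jaws and its legs already overhang the edge; its centre is about 28 mm short of the edge, so step 1 is met. Next I'll push it over.

Call:
step_arm(
  moves=[
    [0, 0, 0.006, 0, 0, 0, -0.3],
    [0, 0, 0.01, 0, 0, 0, -0.3],
    [0, 0, 0.01, 0, 0, 0, -0.3],
    [0, 0, 0.01, 0, 0, 0, -0.3],
    [0, 0, 0.01, 0, 0, 0, -0.3],
    [0, 0, 0.01, 0, 0, 0, -0.3],
    [0, 0, 0.012, 0, 0, 0, -0.3],
    [0, 0, 0.012, 0, 0, 0, -0.3],
    [0, 0, 0.012, 0, 0, 0, -0.3],
    [0, 0, 0.006, 0, 0, 0, -0.3],
  ],
)

```text
time: 10.65
position: [460.4, -151.1, 146.3]
tool_rot: [0.042, 1.571, -1.502]
wrist_force: [0.3, 0.8, 0.3]
gripper_width: 0.35
```

```bash
python3 -c "
from st import *
d=env.snapshot('wrist')
import cv2
cv2.imwrite('pics/wrist6.png',d['image'][:,:,::-1])
d=env.snapshot('top')
cv2.imwrite('pics/top6c.png',cv2.resize(d['image'][80:260,200:400,::-1],None,fx=3.3,fy=3.3,interpolation=2))
"
```

```text
10.65 [ 460.384 -151.064  146.334] [0.261 0.799 0.308] 0.3499535403092757 
y az 1.5334692638272822 x [ 0. -0. -1.]
```

View pics/wrist6.png

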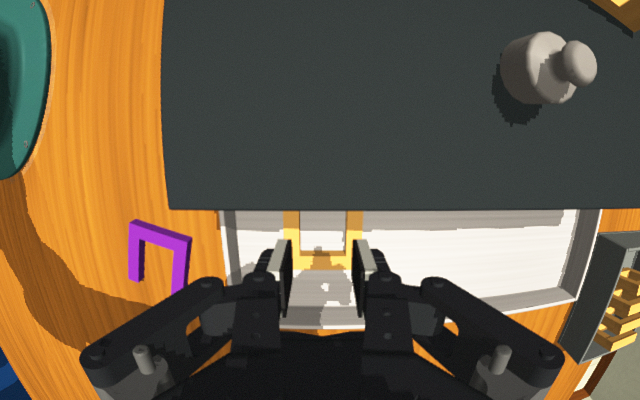

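View pics/top6c.png

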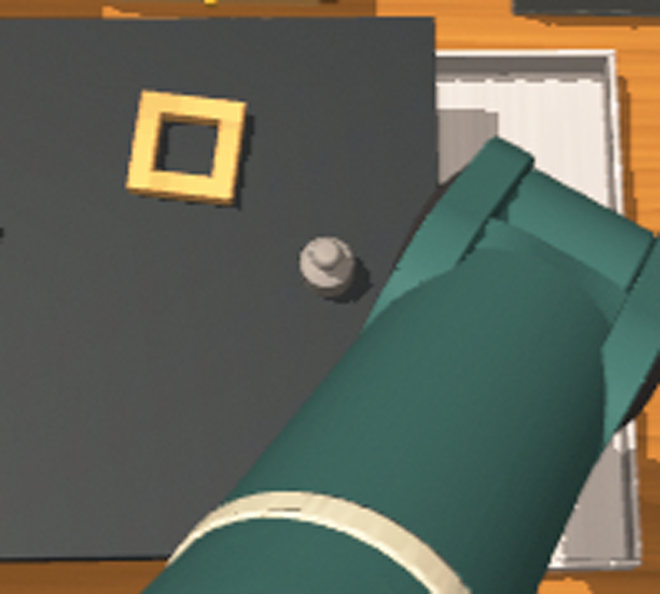

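The wrist view shows the U in the tray, flipped, with its legs under the overhang and its bar near (322,260). The whole frame is untouched. I'll lift clear and check.

Call:
step_arm(
  moves=[
    [-0.02, 0, 0, 0, 0, 0, -0.3],
    [-0.03, 0, 0, 0, 0, 0, -0.3],
    [-0.03, 0, 0, 0, 0, 0, -0.3],
    [-0.03, 0, 0, 0, 0, 0, -0.3],
    [-0.02, 0, 0, 0, 0, 0, -0.3],
    [0, 0, 0, 0, 0, 0, -0.3],
    [0, 0, 0, 0, 0, 0, -0.3],
    [0, 0, 0, 0, 0, 0, -0.3],
    [0, 0, 0, 0, 0, 0, -0.3],
    [0, 0, 0, 0, 0, 0, -0.3],
  ],
)

```text
time: 12.0
position: [460.4, -150.1, 276.1]
tool_rot: [-1.101, 1.57, -2.644]
wrist_force: [0.0, 0.4, -0.3]
gripper_width: 0.35
```

```bash
python3 -c "
from st import *
s=env.sense()
d=env.snapshot('wrist')
import cv2
cv2.imwrite('pics/wrist7.png',cv2.resize(d['image'][150:350,180:480,::-1],None,fx=2.6,fy=2.6,interpolation=2))
def back(u,v,z):
    dx,dy=u-d['cx'],v-d['cy'];r=np.hypot(dx,dy);t=r/d['fx'];c=np.array([np.sin(t)*dx/r,np.sin(t)*dy/r,np.cos(t)])
    H=d['hand_eye'];o=M@H[:3,3]+s['position'];w=M@H[:3,:3]@c;return (o+w*(z-o[2])/w[2]).round(1)
import pickle
d2=env.snapshot('side');cv2.imwrite('pics/side7.png',d2['image'][:,:,::-1])
pickle.dump((d,s),open('w7.pkl','wb'))
"
```

```text
12.0 [ 460.373 -150.141  276.113] [ 0.031  0.434 -0.274] 0.3503587744539378 
y az 1.5726615697873048 x [-0. -0. -1.]
```

View pics/wrist7.png

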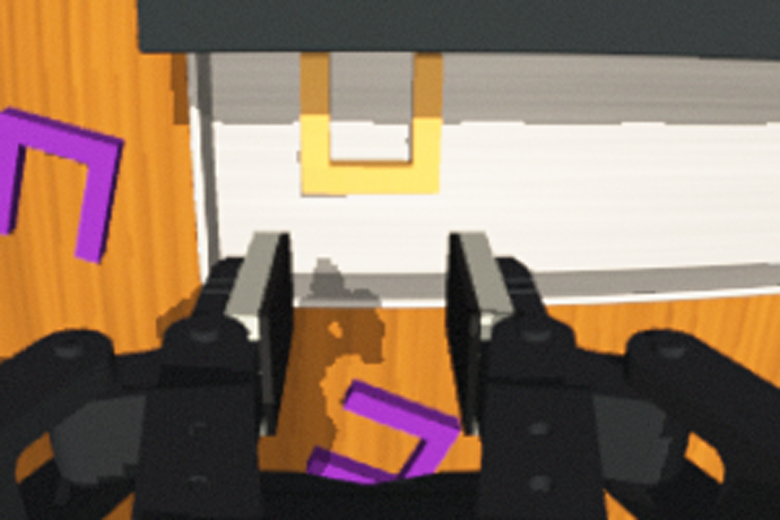

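View pics/side7.png

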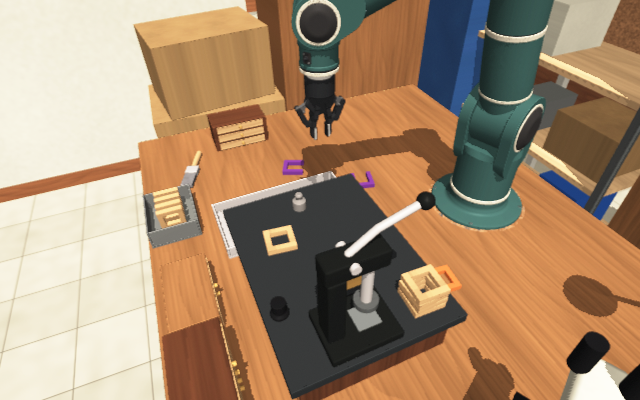

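The U lies in the tray, with its bar at crop rows 160–195 and columns 302–440 and its legs running under the overhang. I'll check its position numerically.

```bash
python3 -c "
import pickle
from h import *
d,s=pickle.load(open('w7.pkl','rb'));M=R.from_euler('xyz',s['tool_rot']).as_matrix()
def back(u,v,z):
    u=180+u/2.6;v=150+v/2.6
    dx,dy=u-d['cx'],v-d['cy'];r=np.hypot(dx,dy);t=r/d['fx'];c=np.array([np.sin(t)*dx/r,np.sin(t)*dy/r,np.cos(t)])
    H=d['hand_eye'];o=M@H[:3,3]+s['position'];w=M@H[:3,:3]@c;return (o+w*(z-o[2])/w[2]).round(1)
for n,u,v,z in(('barL',302,193,19),('barR',440,193,19),('legL at edge',302,55,19),('legR at edge',442,55,19),('tray -y wall',370,305,40),('slab edge',370,52,130)): print(n,back(u,v,z))
"
```

```text
barL [ 428.5 -220.8   19. ]
barR [ 498.8 -218.8   19. ]
legL at edge [ 428.1 -149.8   19. ]
legR at edge [ 496.2 -147.9   19. ]
tray -y wall [ 464.6 -272.8   40. ]
slab edge [ 460.3 -129.1  130. ]
```

The frame is flat (70 mm wide at both ends), with its centre near y = -185. The tray runs from -273 to -73, so it is well inside. Handing in.

```bash
python3 -c "
from st import *
print(env.hand_in())"
```

```text
12.1 [ 460.373 -150.147  276.206] [0.065 0.326 0.306] 0.3486005775631843 
y az 1.5699577448624975 x [-0. -0. -1.]
the job is handed in; nothing more can be done
None
```

The broken frame is in the scrap tray. I pushed it across the slab with the half-closed fingers flat against its cross bar and over the tray edge, without lifting it. The job was handed in at about 12 s of the 32 s allowed, and no verdict was reported.

- **Broken frame:** The last wrist picture shows it flat in the tray. It measures about 70 mm wide at both ends, with its centre near world (463, -185) mm. The tray spans y of about -273 to -73 mm.
- **Edge step:** When I stopped at the edge, the fingers' position put the frame's centre about 28 mm short of the edge line, still flat on the slab.
- **Robot:** The gripper is about 130 mm above slab-pushing height and clear of everything, with wrist force near zero.
- **Whole frame:** It looks unmoved in the last top and side pictures. I judged that by eye and did not measure it again.

**One check disagreed:** I read the fingertips as about 8 mm ahead of the TCP from the wrist picture. Touching the slab with about 10 N showed it was nearer 13 mm, so I raised the tool before pushing.

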